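# Shut and lock the lamp house hatch

### The arm

A 6-joint arm with a two-finger parallel gripper is mounted at the origin on the work surface. World frame = base frame: x ahead of the robot, y to its left, z up, the work surface at z = 0. Lengths are in m, angles in rad, forces in N, time in s.
With the tool pointing down it reaches from about 0.3 to 0.85 m from the base axis. Payload 5.4 kg.
Tool frame: the origin (TCP) lies on the centre line of the jaws, within the pads' length; the fingertips stand 8 mm ahead of it and the grasp point (between the pads) lies 11 mm behind it; z points along the fingers, y is the direction in which the jaws open and shut (so a half turn about z gives the same grasp; the last joint's range is limited). The gripper opens to 85 mm and grips with 20 to 120 N. Pads are 22 mm wide; open, the fingers measure 114 mm over their backs; the gripper's body (76 mm by 85 mm) begins 54 mm behind the grasp point. The pads swing forward as they close: fully open they stand 13 mm farther back than shut.
Start: joints at [-1.544, 0.158, 1.597, -0, 1.386, -0.21], TCP at [0.135, -0.559, 0.239] pointing down, gripper open.
Joint ranges: [-2.91, 2.91], [-0.94, 2.29], [0.18, 2.7], [-1.29, 4.43], [0.17, 2.64], [-3, 3]. Speed limits (rad/s): [2.57, 2.57, 3.14, 3.14, 3.14, 3.14].

### API

Orientations are given as a unit quaternion [x, y, z, w].
In Python, from rig import arm gives the robot as it stands.
- The arm moves only by the tool arm_command, never from a script. Its argument "rows" is text: rows parted by semicolons, each of 5 numbers parted by spaces: the shift along the tool's x, y, z in cm, then the turn about the tool's z in units of 5 degrees (1.0 is 5 degrees), then the finger opening in cm, from 0 to 8.54. In form: tx ty tz spin fingers; .... A call has exactly 5 rows; each row is the pose to reach, as a shift and turn from the pose commanded when the call began, along the tool's axes at that moment; what a row does not reach only later rows make up. A row lasts 1/10 s, in which the tool goes at most 50 mm and 8.59 degrees, less where a joint would pass 70% of its speed; a pose out of reach is approached as far as the arm can. A call with a gripper value outside its range is refused whole. The fingers move at their own pace and stop on an object; "grip_force" is the grip in N (left out, the last holds). Time passes only in rows, so rows that repeat a pose let the fingers close, or fill a call up. It gives the time, the measured TCP pose, the force and the opening at its end, in the units of the state.
- arm.get_obs(): the state, without advancing time (a new reading comes with each control period).
- arm.snapshot(name): name is "scene" or "side" or "wrist"; returns the picture (400x640x3 uint8, blue, green, red); there is no depth.
- arm.get_calibration(name): a dict with "K" (3x3 intrinsics, pixels), "R" (3x3) and "t" (3): a world point X has camera coordinates R X + t. Camera axes: x right, y down, z forward; pixel columns grow to the right and rows downward; lengths in m; the calibration is good to about 2 mm. A picture is of the moment at which its call begins: read the wrist's pose just before it. get_calibration takes no time and is no camera call; for the wrist camera it gives the pose at the moment of the call.
- arm.finish_job(): hands the job in, once; it reports no verdict.
The state is a dict: "t": time; "joint_pos": joint angles; "joint_velocities": joint speeds; "joint_torque": joint torques, N m; "position": TCP position; "ee_rot": TCP orientation; "contact_force": force on the tool from outside, world axes, zero at the start; "wrist_torque": the same for the moment, N m; "finger_gap": finger opening in m.
Only numpy, scipy, OpenCV 4.12 (cv2) and the standard library are available. Lean on these libraries where they do the work, as an engineer would, in place of code of your own. Each camera call takes 0.05 s, during which the arm holds its last target. There are 200 camera calls.

### The job

The lamp in this physics-class lamp house has just been changed: swing its hatch lid fully shut, then push the winged fastener on the lid straight in until it bottoms softly and, keeping it pushed in, turn it a quarter turn clockwise and let it spring up into its locked notch. Feel for the bottom and force neither the push (about 14 N in all is right, over 20 N may strain the receiver) nor the turn (it goes easily once it is far enough in); let go at the end and leave the other things on the table alone.

Things in the scene. Friction and masses are not known exactly. Their poses are not given: they have to be found in the camera images.
- lamphouse: Fixed black steel box 130 (x) by 124 (y) by 90 mm high, open on top; origin at the centre of its underside, z up. Amber window in its -x face; lid hinged along its +x rim. Inside, 28 mm from the centre towards -x, a steel receiver with a slot along x takes the fastener's crossbar. The receiver's height differs by up to 12 mm from one lamp house to the next: find it by feel.
- lid (a joint): Lid angle (rad): 0 shut flat on the house, growing as its free (-x) edge swings up and over towards +x; 1.57 upright. Starts between 0.9 and 1.6. The hinge is stiff (about 0.35 N m): the lid stays where it is left, does not fall shut, and can be pushed down from above.
- lid_hinge (a point): Point on the hinge line, middle of the lid's width, level with the lid's underside: 62 mm from the lamp house's centre towards its +x, 90 mm up. Axes of the lid: y along the hinge, x from the free edge to the hinge, z out of the lid's outer face (up when shut).
- lid_edge (a point): Middle of the lid's free edge, on the outer face. The lid is a steel plate 127 mm long (hinge to free edge), 124 mm wide, 6 mm thick; axes as lid_hinge. On either side of the fastener some 37 mm of its width is bare and can be pushed on.
- wing_top (a point): Top of the fastener's wing, on its axis, 90 mm from the hinge line. Wing: black bar 44 mm long (this point's x), 12 thick (y), 24 high, on a bright flange 50 across, 4 thick; fingertips astride the wing can push on the flange, 24 mm below this point. Not pushed in, this point is 52 mm above the lid (148 above the table, lid shut). z out of the lid. Wing along the house's x unlocked, along y locked.
- plunger (a joint): How far the fastener is pushed into the lid (m): 0 out, stop 0.022. Spring: about 4 N at first, then 0.3 N per mm. Lid shut, it cannot turn until pushed in 6 to 18 mm (differs between lamp houses); 0.8 mm deeper its crossbar meets a sprung pad, felt as a far steeper rise (12 N per mm). A push of 14 N in all always lands it on the pad, without harm.
- knob (a joint): Turn of the fastener (rad), growing clockwise seen from above: about 0 unlocked (start), 1.57 locked, stop at 1.75. Turned past about 1.4 and let rise, the crossbar springs up 4.5 mm into the locked notch and centres itself, with about 0.1 rad of play; let go earlier it stays jammed under the receiver. It does not turn by itself.
- pad (a joint): How far the sprung pad under the receiver is pushed down by the fastener's crossbar (m): 0 untouched, 12 N per mm; beyond 0.0015 (18 N on the pad) the receiver is strained.
- twist (a joint): How far the receiver is twisted on its sheet-metal brackets by the fastener turning hard against it (rad, clockwise positive): 0 free, 15 N m per rad; beyond 0.04 either way (0.6 N m) they bend. With the fastener pushed in to the pad it turns freely (under 0.15 N m); if it feels blocked it is not pushed in far enough: turn back and push deeper.
- prism: Clear acrylic block 50 x 30 x 20 mm near the lamp house, a bystander; origin at the centre of its underside.
- lens: Clear acrylic disc 48 mm across, 18 mm high, near the lamp house, a bystander; origin at the centre of its underside.
- eraser: Black board eraser 110 x 45 x 30 mm, a bystander; origin at the centre of its underside.
- case: Orange spectacle case 160 x 62 x 45 mm, a bystander; origin at the centre of its underside.
- ring: Black ring 90 mm across, 12 mm high, a bystander; origin at the centre of its underside.
- tray: White foam kit tray 240 x 180 x 45 mm, a bystander; origin at the centre of its underside.
Not all that is in view belongs to the job. Of the things that look like the lamphouse, the middle-sized one is meant.

How it is judged:
On the way, in this order (a step that is already met when the one before it is completed fails the run):
1. the lid is shut flat, the fastener not yet turned (value of joint lid below 0.03 rad and value of joint knob below 0.3 rad), for 0.2 s.
2. the fastener is pushed in and turned past its notch's mouth under the receiver (value of joint lid below 0.03 rad and value of joint knob above 1.3 rad), for 0.1 s.
At the end, for the whole second after the job is handed in: The lid is shut (lid below 0.03 rad) and the fastener is locked: turned past 1.42 rad, sprung up (pushed in by less than 14.5 mm), and let go (value of joint lid below 0.03 rad and value of joint knob above 1.42 rad and value of joint plunger below 0.0145 m); the robot touches nothing.
It fails at once if the fastener is wrenched against the receiver, which twists by more than 0.04 rad (0.6 N m) (value of joint twist above 0.04 rad or value of joint twist below -0.04 rad).
It fails at once if the receiver is strained: its pad is pushed down more than 1.5 mm (18 N) (value of joint pad above 0.0015 m).
It fails at once if another thing on the table is shifted more than 25 mm (distance of any of prism, lens, eraser, case, ring, tray from where it was at the start of the episode above 0.025 m).
It also fails if it takes over 56 s, if anything falls off the work surface, if the arm or the gripper's body presses on something with over 40 N, if the wrist force passes 120 N, or if a joint passes its speed limit or range.

## Working session

There is one attempt and no reset: what is moved stays moved. The work goes in short steps, Python scripts to look and compute and a tool call to move; the robot and the scene stay as the last step left them, time stands still between calls to the robot, and variables do not carry over. Pictures are saved under pics/ and viewed, about 8 in all and at most 12, crops included, and the job is handed in when it is done.

Besides the shell and the picture viewer there is one more tool, called after ">>>" as name(argument=value, ...) on one line, values as JSON. arm_command: Moves the arm, as the interface text tells. Its arguments: {"type":"object","properties":{"rows":{"type":"string"},"grip_force":{"type":"number"}},"required":["rows"]}

```bash
mkdir -p pics; ls; python3 - <<'E'
from rig import arm
import cv2,numpy as np
np.set_printoptions(precision=4,suppress=True)
for n in ("scene","side"):
    cv2.imwrite(f"pics/{n}0.png",arm.snapshot(n)); c=arm.get_calibration(n); print(n,c["K"].tolist(),-c["R"].T@c["t"],c["R"][2])
print(arm.get_obs())
E
```

```text
pics
scene [[514.445084952856, 0.0, 312.03468839207756], [0.0, 514.445084952856, 203.75049696256482], [0.0, 0.0, 1.0]] [1.2447 0.416  1.1509] [-0.5665 -0.3086 -0.7641]
side [[391.18293610652916, 0.0, 309.45351189835907], [0.0, 391.18293610652916, 192.81164893856064], [0.0, 0.0, 1.0]] [ 0.3722 -0.8277  0.7756] [ 0.0765  0.7715 -0.6316]
{'t': 0.1, 'joint_pos': array([-1.5441,  0.159 ,  1.5981, -0.    ,  1.3862, -0.2101]), 'joint_velocities': array([-0.0008, -0.0018, -0.0039,  0.0013, -0.0016,  0.0003]), 'joint_torque': array([ -0.0002, -39.6991, -33.2338,  -0.0002,   0.0042,   0.    ]), 'position': array([ 0.1349, -0.5584,  0.2384]), 'ee_rot': array([ 0.993 ,  0.1181,  0.0001, -0.0009]), 'contact_force': array([0.1537, 0.1803, 0.5966]), 'wrist_torque': array([ 0.018 , -0.0262,  0.0039]), 'finger_gap': 0.08517566022271786}
```

View pics/scene0.png

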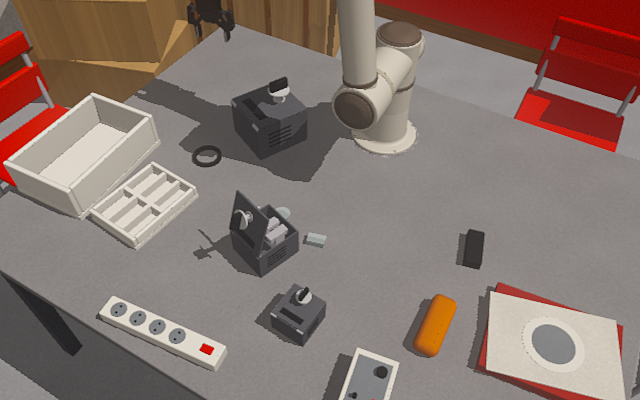

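View pics/side0.png

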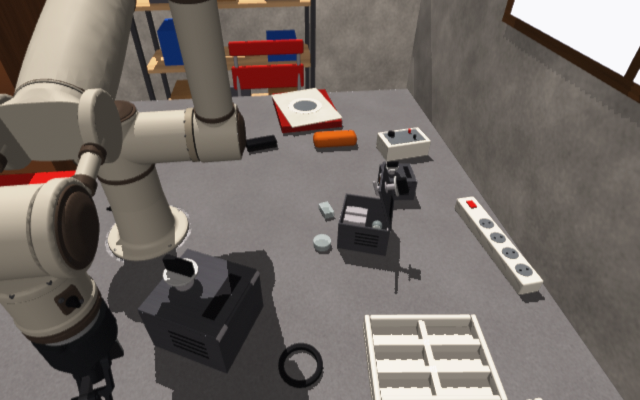

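Three look-alikes in the scene view: a large one at (270,118), lid closed; one at (264,238), lid open; and a small one at (298,314), closed. The open one is the middle-sized one. I'll confirm it in an enlarged crop.

```bash
python3 - <<'E'
import cv2,numpy as np
a=cv2.imread("pics/scene0.png")[175:355,180:340]; b=cv2.imread("pics/side0.png")[150:300,300:440]
A=cv2.resize(a,None,fx=3.3,fy=3.3,interpolation=2)[:594]
B=cv2.resize(b,None,fx=3.96,fy=3.96,interpolation=2)[:594]
A=cv2.resize(a,(400,450),interpolation=2);B=cv2.resize(b,(400,429),interpolation=2)
B=cv2.copyMakeBorder(B,0,21,0,0,0)
cv2.imwrite("pics/crop0.png",np.hstack([A,B]))
E
```

```text
(no output)
```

View pics/crop0.png

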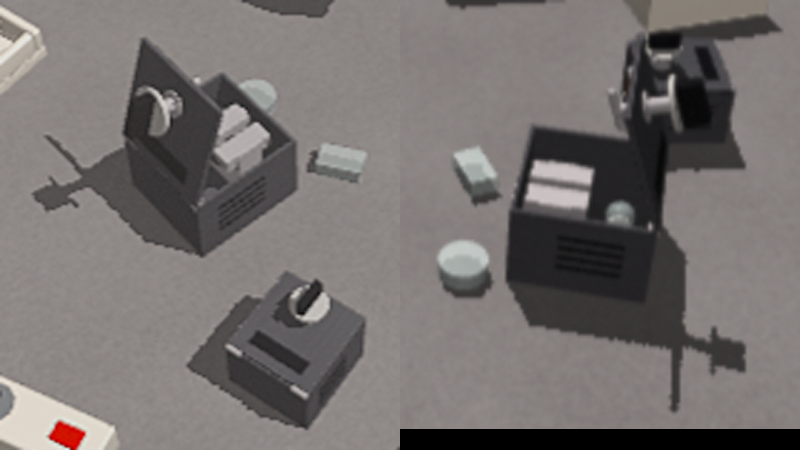

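The crop confirms it. The middle house is open, and its lid with the bright flange stands almost upright on the world +x side. The other two are closed, one larger and one smaller. Now I'll turn the corners into positions.

```bash
cat > h.py <<'E'
import numpy as np
from rig import arm
np.set_printoptions(precision=4,suppress=True)
def ray(cal,p):
    d=cal["R"].T@np.linalg.solve(cal["K"],np.array([p[0],p[1],1.])); return -cal["R"].T@cal["t"],d
def onz(cal,p,z):
    o,d=ray(cal,p); return o+d*(z-o[2])/d[2]
def tri(c1,p1,c2,p2):
    o,d=ray(c1,p1);q,e=ray(c2,p2); s=np.linalg.lstsq(np.c_[d,-e],q-o,rcond=None)[0]
    a,b=o+d*s[0],q+e*s[1]; return (a+b)/2,np.linalg.norm(a-b)
E
python3 - <<'E'
from h import *
S=arm.get_calibration("scene");D=arm.get_calibration("side")
A=lambda u,v:(180+u/2.5,175+v/2.5); B=lambda u,v:(300+(u-400)/2.857,150+v/2.857)
for n,p,z in [("R top",A(297,148),.09),("F bot",A(203,255),0),("R bot",A(295,187),0),("back top",A(220,73),.09)]: print("scene",n,onz(S,p,z))
for n,p,z in [("LB top",B(532,127),.09),("LF top",B(513,207),.09),("LF bot",B(508,283),0),("RF bot",B(643,300),0),("RF top",B(657,232),.09)]: print("side",n,onz(D,p,z))
for n,p in [("lidcorner -",A(143,38)),("lidcorner +",A(221,107))]:
    o,d=ray(S,p); print(n,[ (o+d*(z-o[2])/d[2]) for z in (.19,.205,.22)])
print(onz(S,A(342,160),.02),"prism",onz(S,A(257,90),.018),"lens")
E
```

```text
scene R top [0.5643 0.009  0.09  ]
scene F bot [ 0.676  -0.0391  0.    ]
scene R bot [ 0.5532 -0.0005  0.    ]
scene back top [ 0.5198 -0.1138  0.09  ]
side LB top [ 0.5554 -0.008   0.09  ]
side LF top [ 0.5191 -0.1167  0.09  ]
side LF bot [ 0.5173 -0.1245  0.    ]
side RF bot [ 0.6373 -0.1582 -0.    ]
side RF top [ 0.6381 -0.1608  0.09  ]
lidcorner - [array([ 0.5887, -0.1547,  0.19  ]), array([ 0.5989, -0.1458,  0.205 ]), array([ 0.6092, -0.1369,  0.22  ])]
lidcorner + [array([ 0.6233, -0.04  ,  0.19  ]), array([ 0.633 , -0.0329,  0.205 ]), array([ 0.6427, -0.0258,  0.22  ])]
[0.5086 0.0326 0.02  ] prism [ 0.4705 -0.0998  0.018 ] lens
```

```bash
cat >> h.py <<'E'
import sys
C=np.array([.5975,-.079]); YAW=-.318
def setp():
    return np.array([np.cos(YAW),np.sin(YAW)]),np.array([-np.sin(YAW),np.cos(YAW)])
def to_rows(hx,hy,z,az=np.pi):  # house mm -> row; az = tool-x azimuth in house frame
    o=arm.get_obs(); from scipy.spatial.transform import Rotation as Ro
    M=Ro.from_quat(o["ee_rot"]).as_matrix(); e,f=setp()
    t=np.r_[C+e*hx/1e3+f*hy/1e3,z/1e3]; d=M.T@(t-o["position"])*100
    phi=np.arctan2(M[1,0],M[0,0]); s=(phi-(az+YAW)+np.pi)%(2*np.pi)-np.pi
    print("row",d.round(2),"spin",round(np.degrees(s)/5,2),"target",t)
    st(o)
def st(o=None):
    o=o or arm.get_obs(); e,f=setp(); p=o["position"][:2]-C
    print("t",o["t"],"house xy mm",1e3*p@e,1e3*p@f,"z",1e3*o["position"][2],"F",o["contact_force"],"T",o["wrist_torque"],"gap",o["finger_gap"],"q",o["joint_pos"])
E
python3 -c "
from h import *
to_rows(80,-43.5,330)"
```

```text
row [ 60.73 -27.85  -9.09] spin -29.64 target [ 0.6599 -0.1453  0.33  ]
t 0.1 house xy mm -289.5553406769935 -600.0244499792376 z 238.39556360364307 F [0.1537 0.1803 0.5966] T [ 0.018  -0.0262  0.0039] gap 0.08517566022271786 q [-1.5441  0.159   1.5981 -0.      1.3862 -0.2101]
```

>>> arm_command(rows="0 0 -5 -1.7 0; 4 -2 -9 -3.4 0; 8 -4 -9 -5.1 0; 12.5 -5.5 -9 -6.8 0; 17 -7.5 -9 -8.5 0")

```text
t: 0.6
position: [0.2838, -0.4451, 0.3295]
ee_rot: [0.881, 0.472, 0.0, 0.0]
contact_force: [1.1, -0.4, 0.0]
finger_gap: 0.0118
```

```bash
python3 -c "
from h import *
to_rows(80,-43.5,330)"
```

```text
row [45.78 14.72 -0.05] spin -21.08 target [ 0.6599 -0.1453  0.33  ]
t 0.6 house xy mm -183.5128487155931 -445.78857669719986 z 329.4969086903416 F [ 1.0587 -0.4138  0.011 ] T [-0.0052 -0.0085 -0.035 ] gap 0.011792152261869302 q [-1.2324 -0.0113  1.5996  0.0002  1.5526 -0.6456]
```

>>> arm_command(rows="4.5 1.5 0 -1.7 0; 9 3 0 -3.4 0; 13.5 4.5 0 -5.1 0; 18 6 0 -6.8 0; 22.5 7.5 0 -8.5 0")

```text
t: 1.1
position: [0.4715, -0.2997, 0.3289]
ee_rot: [0.65, 0.76, -0.0, -0.0]
contact_force: [0.4, -1.2, 0.6]
finger_gap: 0.0002
```

```bash
python3 -c "
from h import *
to_rows(80,-43.5,330)"
```

```text
row [12.33 21.   -0.11] spin -12.57 target [ 0.6599 -0.1453  0.33  ]
t 1.1 house xy mm -50.63381823060965 -249.02165097564193 z 328.9174947267691 F [ 0.3725 -1.1776  0.554 ] T [-0.0226 -0.0494  0.0134] gap 0.00022943656041552582 q [-0.7824  0.0717  1.5158 -0.0001  1.5546 -0.9381]
```

>>> arm_command(rows="2.5 4.2 0 -1.7 0; 5 8.4 0 -3.4 0; 7.5 12.6 0 -5.1 0; 10 16.8 0 -6.8 0; 12.3 21 -0.1 -8.5 0")

```text
t: 1.6
position: [0.6608, -0.1466, 0.3295]
ee_rot: [0.33, 0.944, 0.0, -0.001]
contact_force: [-0.5, -1.1, 0.5]
finger_gap: 0.0002
```

```bash
python3 -c "
from h import *
to_rows(80,-43.5,200)"
```

```text
row [ 0.13  0.05 12.95] spin -4.07 target [ 0.6599 -0.1453  0.2   ]
t 1.6 house xy mm 81.2289553394164 -44.386677193100134 z 329.53118477423925 F [-0.4941 -1.1433  0.5467] T [ 0.0021  0.0473 -0.0273] gap 0.00018448248719871174 q [-0.3963  0.3881  1.1449 -0.      1.6098 -1.2941]
```

>>> arm_command(rows="0 0 0 -1.7 0; 0 0 0 -3.4 0; 0 0 0 -4.05 0; 0 0 0 -4.05 0; 0 0 0 -4.05 0")

```text
t: 2.1
position: [0.6595, -0.1484, 0.3298]
ee_rot: [0.163, 0.987, 0.0, -0.0]
contact_force: [0.4, 0.6, 0.0]
finger_gap: -0.0003
```

```bash
python3 -c "
from h import *
import cv2
w=arm.get_calibration('wrist'); cv2.imwrite('pics/w1.png',arm.snapshot('wrist')); to_rows(80,-43.5,200)
print(repr(w))"
```

```text
row [ 0.06  0.31 13.  ] spin -0.11 target [ 0.6599 -0.1453  0.2   ]
t 2.15 house xy mm 80.64310753809507 -46.5949655218645 z 329.97682150379705 F [ 0.2545 -1.2646 -0.1119] T [ 0.0409 -0.0106  0.0472] gap 8.578538523942128e-05 q [-0.3997  0.3853  1.1477  0.      1.6092 -1.643 ]
{'K': array([[327.2398,   0.    , 320.7984],
       [  0.    , 327.2398, 198.0079],
       [  0.    ,   0.    ,   1.    ]]), 'R': array([[ 0.3221,  0.9467, -0.0018],
       [ 0.8975, -0.3048,  0.3186],
       [ 0.3011, -0.1042, -0.9479]]), 't': array([-0.0707, -0.7074,  0.2528])}
```

View pics/w1.png

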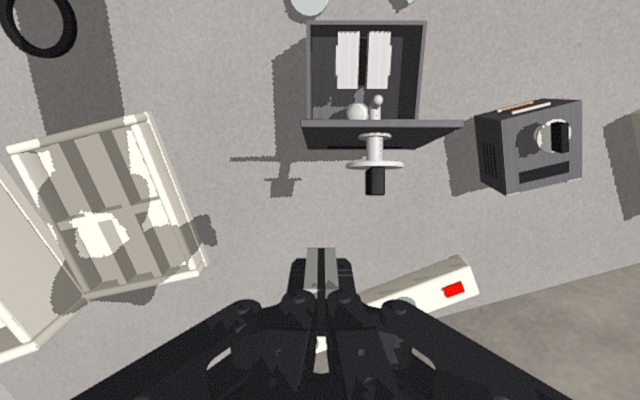

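```bash
cat > m.py <<'E'
from h import *
w={'K':np.array([[327.2398,0,320.7984],[0,327.2398,198.0079],[0,0,1]]),'R':np.array([[.3221,.9467,-.0018],[.8975,-.3048,.3186],[.3011,-.1042,-.9479]]),'t':np.array([-.0707,-.7074,.2528])}
e,f=setp()
H=lambda p:np.r_[1e3*(p[:2]-C)@e,1e3*(p[:2]-C)@f,1e3*p[2]]
print("cam",H(-w['R'].T@w['t']))
for n,p,z in [("rim -x-y",(307,24),.09),("rim -x+y",(427,21),.09)]: print(n,H(onz(w,p,z)))
S=arm.get_calibration("scene")
for n,p,q in [("lid -y",(302,121),(237.2,190.2)),("lid +y",(466,122),(268.4,217.8))]:
    X,r=tri(w,p,S,q); print(n,H(X),r)
for z in (.2,.21,.22): print(z,H(onz(w,(302,121),z)),H(onz(w,(466,122),z)))
print("wing top end",[H(onz(w,(375,194),z)) for z in (.18,.2)])
E
python3 m.py
```

```text
cam [ -1.6026 -46.1573 464.8795]
rim -x-y [-63.9544 -60.3384  90.    ]
rim -x+y [-65.4412  62.3786  90.    ]
lid -y [ 22.663  -61.5714 206.5014] 0.0006872867800044977
lid +y [ 23.7208  61.4699 214.986 ] 0.0004410264635672813
0.2 [ 22.9929 -61.7428 200.    ] [ 25.0361  68.0429 200.    ]
0.21 [ 22.0644 -61.1544 210.    ] [ 24.0304  63.7315 210.    ]
0.22 [ 21.1358 -60.566  220.    ] [ 23.0248  59.4201 220.    ]
wing top end [array([ 90.7411,   1.9861, 180.    ]), array([ 84.2581,  -1.3938, 200.    ])]
```

>>> arm_command(rows="0.3 0.2 4 -0.1 0; 0.5 0.2 8.5 -0.1 0; 0.5 0.2 13 -0.1 0; 2.0 0.2 13 -0.1 0; 3.0 0.2 13 -0.1 0")

```text
t: 2.65
position: [0.6299, -0.1363, 0.1972]
ee_rot: [0.159, 0.987, 0.001, -0.003]
contact_force: [0.2, 0.5, 0.3]
finger_gap: -0.0002
```

```bash
python3 -c "
from h import *
to_rows(46,-44,200)"
```

```text
row [ 0.27  0.03 -0.28] spin -0.01 target [ 0.6274 -0.1352  0.2   ]
t 2.65 house xy mm 48.66544026676557 -44.273647448319544 z 197.23371583284256 F [0.1867 0.5321 0.2689] T [-0.02   -0.0592  0.0209] gap -0.0001945555959272475 q [-0.4002  0.3706  1.4264  0.      1.3501 -1.6523]
```

>>> arm_command(rows="1.5 0 0.4 0 0; 2.5 0 0.8 0 0; 3.5 0 1.4 0 0; 4.3 0 2.0 0 0; 5.2 0 2.7 0 0")

```text
t: 3.15
position: [0.5829, -0.1208, 0.174]
ee_rot: [0.158, 0.987, -0.0, 0.001]
contact_force: [1.6, 0.1, 1.1]
finger_gap: -0.0003
```

```bash
python3 -c "
from h import *
to_rows(-1,-44,173)"
```

```text
row [0.02 0.03 0.1 ] spin -0.0 target [ 0.5828 -0.1205  0.173 ]
t 3.15 house xy mm -0.8297365422212735 -44.31884533340242 z 173.99029940264427 F [1.6204 0.0854 1.143 ] T [ 0.006  -0.3267 -0.0544] gap -0.00030607672728679845 q [-0.4074  0.2637  1.6071  0.0004  1.2684 -1.6601]
```

>>> arm_command(rows="0.7 0 0.8 0 0; 1.35 0 1.7 0 0; 1.9 0 2.7 0 0; 2.4 0 3.7 0 0; 2.7 0 4.7 0 0")

```text
t: 3.65
position: [0.5561, -0.112, 0.125]
ee_rot: [0.158, 0.987, 0.0, -0.001]
contact_force: [-0.5, 0.4, 1.6]
finger_gap: -0.0001
```

```bash
python3 -c "
from h import *
to_rows(-32,-44,104)"
```

```text
row [0.29 0.03 2.1 ] spin 0.01 target [ 0.5533 -0.1108  0.104 ]
t 3.65 house xy mm -29.05225354248679 -44.29246684263099 z 125.02221242632702 F [-0.5173  0.3771  1.645 ] T [0.0672 0.0708 0.0286] gap -0.00014480831859820686 q [-0.4117  0.2537  1.7233 -0.      1.1658 -1.665 ]
```

>>> arm_command(rows="0.2 0 0.6 0 0; 0.3 0 1.1 0 0; 0.3 0 1.5 0 0; 0.3 0 1.8 0 0; 0.3 0 1.9 0 0")

```text
t: 4.15
position: [0.5539, -0.1113, 0.107]
ee_rot: [0.158, 0.987, 0.0, -0.0]
contact_force: [-1.0, -0.2, 1.6]
finger_gap: -0.0001
```

>>> arm_command(rows="0 0 0.05 0 0; 0 0 0.1 0 0; 0 0 0.15 0 0; 0 0 0.2 0 0; 0 0 0.2 0 0")

```text
t: 4.65
position: [0.5541, -0.1114, 0.1053]
ee_rot: [0.158, 0.987, -0.0, 0.0]
contact_force: [-0.5, 0.3, 1.8]
finger_gap: -0.0001
```

>>> arm_command(rows="0 0 0.05 0 0; 0 0 0.1 0 0; 0 0 0.15 0 0; 0 0 0.2 0 0; 0 0 0.2 0 0")

```text
t: 5.15
position: [0.554, -0.1114, 0.104]
ee_rot: [0.158, 0.987, -0.0, -0.0]
contact_force: [-3.9, 0.3, 6.0]
finger_gap: -0.0002
```

>>> arm_command(rows="0 0 0.05 0 0; 0 0 0.1 0 0; 0 0 0.15 0 0; 0 0 0.15 0 0; 0 0 0.15 0 0")

```text
t: 5.65
position: [0.5541, -0.1114, 0.1039]
ee_rot: [0.158, 0.987, -0.0, -0.0]
contact_force: [-8.6, 2.1, 16.0]
finger_gap: 0.0003
```

>>> arm_command(rows="0 0 -4 0 0; 0 0 -8 0 0; 0 0 -12 0 2; 0 2 -15 0 4; 0 4 -15 0 4")

```text
t: 6.15
position: [0.5695, -0.0742, 0.2578]
ee_rot: [0.159, 0.987, -0.001, 0.005]
contact_force: [0.5, -0.9, -0.6]
finger_gap: 0.0397
```

```bash
python3 -c "
from h import *
import cv2,pickle
w=arm.get_calibration('wrist'); pickle.dump(w,open('w2.pkl','wb')); cv2.imwrite('pics/w2.png',arm.snapshot('wrist')); to_rows(-28,0,200); cv2.imwrite('pics/s2.png',arm.snapshot('scene')[175:325,180:340])
"
```

```text
row [-0.13  0.1   5.51] spin 0.02 target [ 0.5709 -0.0702  0.2   ]
t 6.2 house xy mm -29.702041800865594 -1.0932686887398284 z 255.09162525998974 F [-0.0811  2.7901  0.2463] T [ 0.0798 -0.0046 -0.0207] gap 0.040036874665687935 q [-0.3357  0.1381  1.5882  0.0024  1.4086 -1.5908]
```

View pics/w2.png

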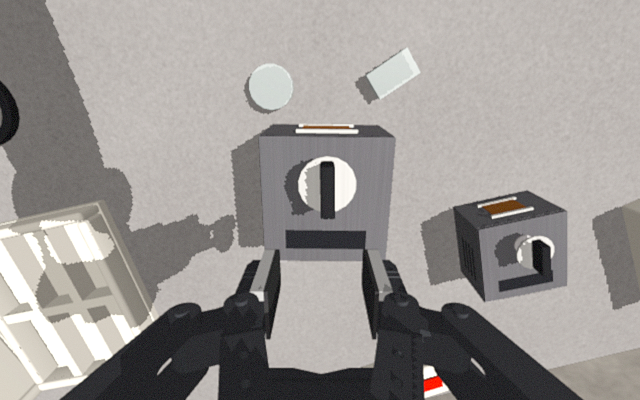

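The lid is shut. The wing's top face spans about (321–334, 161) to (321–335, 218), and the flange is centred near (327,185). Locate the wing.

```bash
python3 - <<'E'
from h import *
import cv2,pickle
w=pickle.load(open('w2.pkl','rb')); im=cv2.imread('pics/w2.png').astype(int)
e,f=setp(); H=lambda p:np.r_[1e3*(p[:2]-C)@e,1e3*(p[:2]-C)@f,1e3*p[2]]
g=im.max(2)
for r in (170,185,200,212): c=[x for x in range(300,350) if g[r,x]<60]; print(r,c[0],c[-1],H(onz(w,((c[0]+c[-1])/2,r),.148)))
c=[y for y in range(150,235) if g[y,328]<70]; print(c[0],c[-1])
for y in (c[0],c[-1]): print(H(onz(w,(328,y),.148)))
br=((im.min(2)>190)).astype(np.uint8); br[:155]=0;br[225:]=0;br[:,:295]=0;br[:,365:]=0
p=np.argwhere(br); print("flange",p.min(0),p.max(0),[H(onz(w,q,.124)) for q in [(p[:,1].max(),185),(p[:,1].max()-50,185),(328,p[:,0].min()),(328,p[:,0].max())]])
for q in [(263,139),(393,138)]: print(H(onz(w,q,.096)))
E
```

```text
170 321 333 [-49.4254  -0.2525 148.    ]
185 321 333 [-37.4125  -0.1878 148.    ]
200 321 333 [-25.0142  -0.121  148.    ]
212 321 334 [-14.8052   0.3346 148.    ]
162 234
[-55.6804   0.4741 148.    ]
[  4.6177   0.8595 148.    ]
flange [156 298] [210 355] [array([-30.0765,  24.1789, 124.    ]), array([-30.0891, -18.5816, 124.    ]), array([-55.2284,   0.9306, 124.    ]), array([ -7.1406,   1.238 , 124.    ])]
[-64.868  -57.1868  96.    ]
[-65.6981  59.8761  96.    ]
```

>>> arm_command(rows="0 0.1 2 0 5; 0 0.1 2 0 5; 0 0.1 2 0 5; 0 0.1 2 0 5; 0 0.1 2 0 5")

```text
t: 6.75
position: [0.5671, -0.0728, 0.2325]
ee_rot: [0.158, 0.987, -0.0, 0.001]
contact_force: [-0.6, -0.2, 0.5]
finger_gap: 0.0502
```

```bash
python3 - <<'E'
from h import *
import cv2
w=arm.get_calibration('wrist'); im=arm.snapshot('wrist'); st()
e,f=setp(); H=lambda p:np.r_[1e3*(p[:2]-C)@e,1e3*(p[:2]-C)@f,1e3*p[2]]
def px(hx,hy,z):
    X=np.r_[C+e*hx/1e3+f*hy/1e3,z/1e3]; q=w['K']@(w['R']@X+w['t']); return q[:2]/q[2]
c0=px(-28,0,124).astype(int); print(c0)
v=im.copy()
for hx,hy,z in [(-28,0,148),(-50,0,148),(-6,0,148),(-53,0,124),(-3,0,124),(-28,25,124),(-28,-25,124),(-65,62,96),(-65,-62,96),(62,62,90)]:
    p=px(hx,hy,z); cv2.drawMarker(v,tuple(int(round(a)) for a in p),(0,0,255),0,5,1)
y,x=c0[1]-85,c0[0]-100
cv2.imwrite('pics/w3.png',cv2.resize(v[max(y,0):y+170,x:x+200],None,fx=3.4,fy=3.4,interpolation=0)); print(x,max(y,0))
E
```

```text
t 6.8 house xy mm -30.839309019923352 -3.5884623028122054 z 232.46285785507905 F [-0.3435 -0.3595  0.422 ] T [0.0071 0.0272 0.078 ] gap 0.05017221347812384 q [-0.3389  0.1542  1.6153 -0.      1.3709 -1.592 ]
[326 201]
226 116
```

View pics/w3.png

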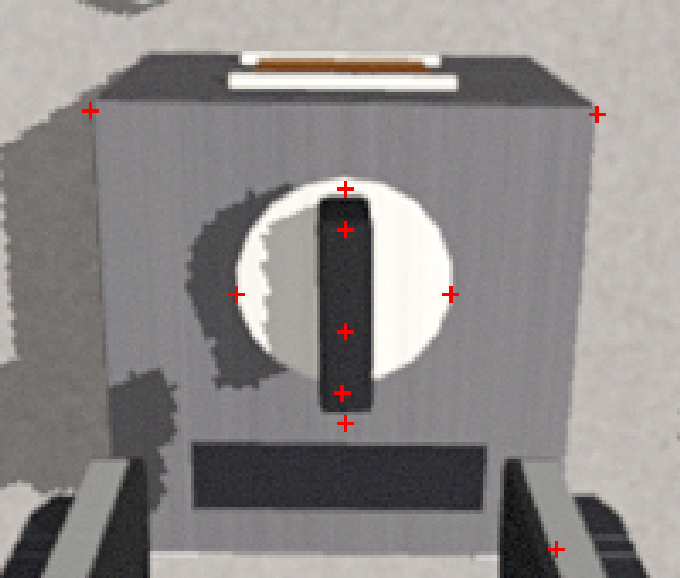

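>>> arm_command(rows="-0.1 0.37 0 0 4; -0.1 0.37 3 0 4; -0.1 0.37 5.5 0 4; -0.1 0.37 7.5 0 4; -0.1 0.37 8.5 0 4")

```text
t: 7.3
position: [0.5679, -0.0686, 0.1448]
ee_rot: [0.158, 0.987, 0.0, -0.001]
contact_force: [-0.4, 0.1, 0.4]
finger_gap: 0.0398
```

>>> arm_command(rows="0 0 0.5 0 4; 0 0 0.5 0 3; 0 0 0.5 0 2.2; 0 0 0.5 0 1.8; 0 0 0.5 0 1.8", grip_force=20)

```text
t: 7.8
position: [0.5695, -0.0693, 0.1427]
ee_rot: [0.158, 0.987, -0.0, 0.001]
contact_force: [-0.6, -0.6, -0.0]
finger_gap: 0.0179
```

```bash
python3 - <<'E'
from h import *
import cv2
a=arm.snapshot('wrist'); b=arm.snapshot('scene')[190:300,190:330]; st()
cv2.imwrite('pics/w4.png',np.hstack([a[100:400,170:470],cv2.resize(b,(382,300))]))
E
```

```text
t 7.9 house xy mm -29.918137061697767 0.38377285066969524 z 142.34612772310993 F [-0.1091  0.0781 -0.2168] T [0.0153 0.0038 0.0068] gap 0.018048561066074588 q [-0.3318  0.2458  1.6954  0.      1.1995 -1.5852]
```

View pics/w4.png

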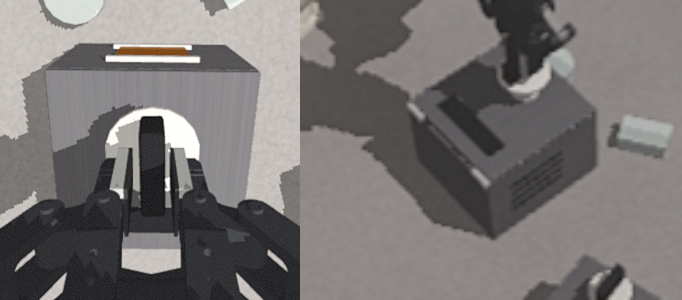

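>>> arm_command(rows="0 0 0.3 0 1.8; 0 0 0.6 0 1.8; 0 0 0.8 0 1.8; 0 0 0.9 0 1.8; 0 0 0.9 0 1.8")

```text
t: 8.4
position: [0.5688, -0.0691, 0.1325]
ee_rot: [0.158, 0.987, 0.0, -0.0]
contact_force: [0.4, 0.5, 0.8]
finger_gap: 0.0182
```

>>> arm_command(rows="0 0 0.05 0 1; 0 0 0.05 0 1; 0 0 0.1 0 1; 0 0 0.1 0 1; 0 0 0.1 0 1")

```text
t: 8.9
position: [0.5691, -0.0689, 0.1322]
ee_rot: [0.158, 0.987, 0.0, 0.0]
contact_force: [-0.9, 3.0, 3.9]
finger_gap: 0.0115
```

>>> arm_command(rows="0 0.04 0.1 0 1; 0 0.04 0.2 0 1; 0 0.04 0.3 0 1; 0 0.04 0.4 0 1; 0 0.04 0.5 0 1")

```text
t: 9.4
position: [0.5691, -0.0689, 0.1269]
ee_rot: [0.158, 0.987, -0.0, 0.0]
contact_force: [-1.7, 3.3, 5.6]
finger_gap: 0.0116
```

>>> arm_command(rows="0 0 0.05 0 1; 0 0 0.1 0 1; 0 0 0.15 0 1; 0 0 0.2 0 1; 0 0 0.2 0 1")

```text
t: 9.9
position: [0.5692, -0.0689, 0.1251]
ee_rot: [0.158, 0.987, -0.0, 0.0]
contact_force: [-0.9, 1.4, 6.2]
finger_gap: 0.0115
```

>>> arm_command(rows="0 0 0.05 0 1; 0 0 0.1 0 1; 0 0 0.15 0 1; 0 0 0.2 0 1; 0 0 0.2 0 1")

```text
t: 10.4
position: [0.5692, -0.0689, 0.1232]
ee_rot: [0.158, 0.987, -0.0, 0.0]
contact_force: [-1.4, 2.3, 7.2]
finger_gap: 0.0113
```

>>> arm_command(rows="0 0 0.05 0 1; 0 0 0.1 0 1; 0 0 0.15 0 1; 0 0 0.15 0 1; 0 0 0.15 0 1")

```text
t: 10.9
position: [0.5692, -0.0689, 0.1218]
ee_rot: [0.158, 0.987, -0.0, 0.0]
contact_force: [-2.3, 2.6, 6.7]
finger_gap: 0.0117
```

Still on the spring (about 10 mm deep). I'll keep going one call at a time.

>>> arm_command(rows="0 0 0.05 0 1; 0 0 0.1 0 1; 0 0 0.15 0 1; 0 0 0.2 0 1; 0 0 0.2 0 1")

```text
t: 11.4
position: [0.5692, -0.0689, 0.1198]
ee_rot: [0.158, 0.987, -0.0, 0.0]
contact_force: [-2.1, 1.8, 8.6]
finger_gap: 0.0116
```

>>> arm_command(rows="0 0 0.05 0 1; 0 0 0.1 0 1; 0 0 0.15 0 1; 0 0 0.15 0 1; 0 0 0.15 0 1")

```text
t: 11.9
position: [0.5692, -0.0689, 0.1184]
ee_rot: [0.158, 0.987, -0.0, 0.0]
contact_force: [-3.2, 2.1, 8.6]
finger_gap: 0.0114
```

>>> arm_command(rows="0 0 0.05 0 1; 0 0 0.1 0 1; 0 0 0.15 0 1; 0 0 0.15 0 1; 0 0 0.15 0 1")

```text
t: 12.4
position: [0.5692, -0.0689, 0.117]
ee_rot: [0.158, 0.987, -0.0, 0.0]
contact_force: [-3.2, 3.1, 8.6]
finger_gap: 0.0118
```

>>> arm_command(rows="0 0 0.05 0 1; 0 0 0.1 0 1; 0 0 0.15 0 1; 0 0 0.15 0 1; 0 0 0.15 0 1")

```text
t: 12.9
position: [0.5692, -0.0689, 0.1156]
ee_rot: [0.158, 0.987, -0.0, 0.0]
contact_force: [-2.8, 2.5, 9.0]
finger_gap: 0.0114
```

>>> arm_command(rows="0 0 0.05 0 1; 0 0 0.1 0 1; 0 0 0.15 0 1; 0 0 0.15 0 1; 0 0 0.15 0 1")

```text
t: 13.4
position: [0.5692, -0.0689, 0.1141]
ee_rot: [0.158, 0.987, -0.0, 0.0]
contact_force: [-3.3, 3.9, 10.1]
finger_gap: 0.0114
```

>>> arm_command(rows="0 0 0.05 0 1; 0 0 0.1 0 1; 0 0 0.1 0 1; 0 0 0.1 0 1; 0 0 0.1 0 1")

```text
t: 13.9
position: [0.5693, -0.0689, 0.1137]
ee_rot: [0.158, 0.987, -0.0, 0.0]
contact_force: [-4.5, 2.4, 12.4]
finger_gap: 0.0116
```

>>> arm_command(rows="0 0 0.02 0 1; 0 0 0.04 0 1; 0 0 0.04 0 1; 0 0 0.04 0 1; 0 0 0.04 0 1")

```text
t: 14.4
position: [0.5693, -0.0689, 0.1136]
ee_rot: [0.158, 0.987, -0.0, 0.0]
contact_force: [-5.6, 4.1, 14.8]
finger_gap: 0.0117
```

```bash
python3 -c "
from h import *
to_rows(-29.9,0.4,113.7)"
```

```text
row [-0.   -0.04 -0.01] spin 0.01 target [ 0.5692 -0.0693  0.1137]
t 14.4 house xy mm -29.943844976199674 0.773520816077893 z 113.57476600125828 F [-5.6044  4.1283 14.8302] T [ 0.6893  1.0305 -0.0237] gap 0.01173749890148974 q [-0.331   0.2823  1.7134 -0.0002  1.1455 -1.5845]
```

>>> arm_command(rows="0 0 0 0.4 1; 0 0 0 0.8 1; 0 0 0 1.2 1; 0 0 0 1.6 1; 0 0 0 2 1")

```text
t: 14.9
position: [0.5693, -0.0689, 0.1136]
ee_rot: [0.244, 0.97, -0.0, 0.0]
contact_force: [-4.9, 3.1, 14.6]
finger_gap: 0.0115
```

```bash
python3 -c "
from h import *
st()"
```

```text
t 14.9 house xy mm -29.947125727745895 0.793558400492025 z 113.58546499035059 F [-4.9486  3.0894 14.631 ] T [0.6648 1.0339 0.0574] gap 0.0115269214266459 q [-0.3309  0.2823  1.7134 -0.0002  1.1455 -1.4086]
```

>>> arm_command(rows="0 0 0 0.8 1; 0 0 0 1.6 1; 0 0 0 2.4 1; 0 0 0 3.2 1; 0 0 0 4 1")

```text
t: 15.4
position: [0.5693, -0.0688, 0.1136]
ee_rot: [0.409, 0.912, -0.0, 0.0]
contact_force: [-4.7, 3.7, 14.2]
finger_gap: 0.0115
```

```bash
python3 -c "
from h import *
st()"
```

```text
t 15.4 house xy mm -29.945840609006822 0.8566215253082988 z 113.60988592952728 F [-4.711   3.7067 14.1677] T [ 0.6939  1.0047 -0.0035] gap 0.011472436253124212 q [-0.3309  0.2823  1.7134 -0.0001  1.1456 -1.0582]
```

>>> arm_command(rows="0 0 0 1.2 1; 0 0 0 2.4 1; 0 0 0 3.6 1; 0 0 0 4.8 1; 0 0 0 6 1")

```text
t: 15.9
position: [0.5694, -0.0687, 0.1136]
ee_rot: [0.632, 0.775, 0.0, 0.0]
contact_force: [-5.3, 4.2, 15.3]
finger_gap: 0.0114
```

>>> arm_command(rows="0 0 0 1.2 1; 0 0 0 2.4 1; 0 0 0 3.6 1; 0 0 0 4.8 1; 0 0 0 6 1")

```text
t: 16.4
position: [0.5694, -0.0687, 0.1136]
ee_rot: [0.811, 0.585, 0.0, 0.0]
contact_force: [-4.6, 3.5, 14.4]
finger_gap: 0.0119
```

```bash
python3 -c "
from h import *
to_rows(-29.9,0.8,113.6,np.pi/2)"
```

```text
row [-0.02 -0.   -0.  ] spin -0.04 target [ 0.5693 -0.0689  0.1136]
t 16.4 house xy mm -29.879764005397117 1.0112502711546298 z 113.59956879503856 F [-4.6003  3.5147 14.4   ] T [0.826  0.9472 0.0595] gap 0.011878446977927153 q [-0.3308  0.2824  1.7133  0.0003  1.1454 -0.0095]
```

>>> arm_command(rows="0 0 0 0 1; 0 0 -0.1 0 1; 0 0 -0.2 0 1; 0 0 -0.3 0 1; 0 0 -0.4 0 1")

```text
t: 16.9
position: [0.5693, -0.0687, 0.1167]
ee_rot: [0.81, 0.586, 0.0, 0.0]
contact_force: [-2.5, 3.5, 8.7]
finger_gap: 0.0114
```

```bash
python3 -c "
from h import *
st()"
```

```text
t 16.9 house xy mm -29.9700563508923 0.9788451737579836 z 116.74603883256252 F [-2.4982  3.5297  8.6691] T [ 0.6834  0.4558 -0.0468] gap 0.011411849923220797 q [-0.3309  0.278   1.7118  0.0004  1.1513 -0.0137]
```

>>> arm_command(rows="0 0 -0.1 0 1; 0 0 -0.2 0 1; 0 0 -0.2 0 2; 0 0 -0.4 0 2.5; 0 0 -0.5 0 3")

```text
t: 17.4
position: [0.5686, -0.0691, 0.1203]
ee_rot: [0.81, 0.586, -0.001, -0.0]
contact_force: [-0.2, 0.2, -0.2]
finger_gap: 0.0301
```

>>> arm_command(rows="0 0 -1 0 3.5; 0 0 -4 0 4; 0 0 -8 0 4; 0 0 -11 0 4; 0 0 -11 0 4")

```text
t: 17.9
position: [0.5718, -0.0699, 0.2371]
ee_rot: [0.81, 0.586, 0.003, 0.004]
contact_force: [0.4, -0.1, -0.1]
finger_gap: 0.0397
```

>>> arm_command(rows="0 0 0 0 5; 0 0 0 -1.7 5; 0 0 0 -3.4 5; 0 0 0 -3.4 5; 0 0 0 -3.4 5")

```text
t: 18.4
position: [0.5683, -0.0686, 0.2294]
ee_rot: [0.716, 0.699, -0.001, -0.001]
contact_force: [-0.3, -0.4, -0.4]
finger_gap: 0.0498
```

```bash
python3 - <<'E'
from h import *
import cv2
w=arm.get_calibration('wrist'); a=arm.snapshot('wrist'); b=arm.snapshot('scene')[190:300,190:330]; d=arm.snapshot('side')[150:270,310:420]; st()
import pickle; pickle.dump((w,a),open('w5.pkl','wb'))
cv2.imwrite('pics/w5.png',np.vstack([np.hstack([cv2.resize(b,(382,300)),cv2.resize(d,(275,300))]),cv2.resize(a[60:360,150:490],(657,300))[:, :]]))
E
```

```text
t 18.55 house xy mm -30.512220441439258 0.7534802569481717 z 230.33911088228135 F [-0.0629 -0.2054 -0.0851] T [ 0.0207  0.0126 -0.0259] gap 0.050143972850225045 q [-0.3311  0.1604  1.6127 -0.      1.3695 -0.3085]
```

View pics/w5.png

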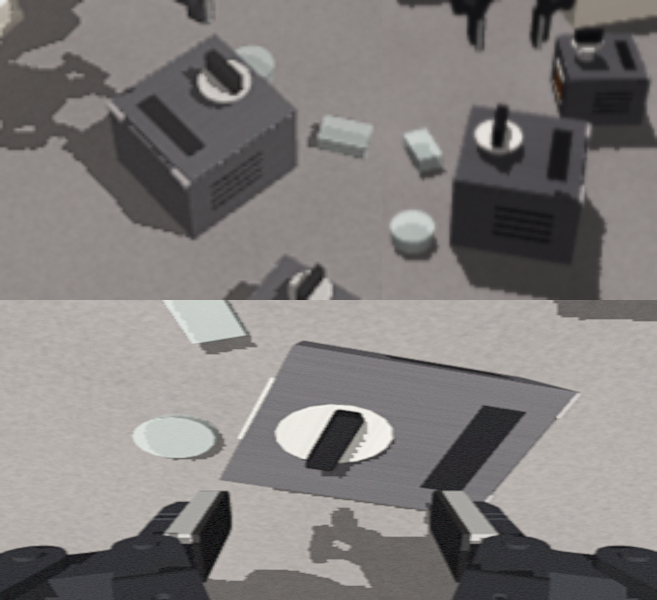

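The wing now lies along the house's y, parallel to the lid's vent slot, and the lid is flat. I'll check the wing's angle and height in numbers.

```bash
python3 - <<'E'
from h import *
import cv2,pickle
w,a=pickle.load(open('w5.pkl','rb')); e,f=setp()
H=lambda p:np.r_[1e3*(p[:2]-C)@e,1e3*(p[:2]-C)@f]
def mask(z,c,R=60):   # rectify plane z around house point c, 4 px/mm
    g=np.float32([[-R,-R],[R,-R],[R,R],[-R,R]])+c; X=[np.r_[C+e*q[0]/1e3+f*q[1]/1e3,z] for q in g]
    p=np.float32([(lambda q:q[:2]/q[2])(w['K']@(w['R']@x+w['t'])) for x in X])
    return cv2.warpPerspective(a,cv2.getPerspectiveTransform(p,np.float32([[0,0],[8*R,0],[8*R,8*R],[0,8*R]])/2),(4*R,4*R))
im=mask(.135,(-30,0)); g=(im.max(2)<62).astype(np.uint8)
n,l,s,ce=cv2.connectedComponentsWithStats(g)
for i in range(1,n):
    if s[i,4]>300: print(s[i],ce[i]/2-60,cv2.minAreaRect(np.argwhere(l==i)[:,::-1].astype(np.float32)))
# flange height: bright blob apparent size & position in wrist, scene
b=mask(.115,(-30,0)); g=(b.min(2)>170).astype(np.uint8); n,l,s,ce=cv2.connectedComponentsWithStats(g)
print("flange",[ (s[i],ce[i]/2-60) for i in range(1,n) if s[i,4]>500])
E
```

```text
[ 207    8   33  202 4811] [52.3195  4.883 ] ((223.0, 108.5), (201.0, 32.0), 90.0)
[ 107   77   26   96 2212] [-0.7349  2.2665] ((119.5, 124.5), (95.0, 25.0), 90.0)
flange [(array([   0,    0,   79,   45, 1041], dtype=int32), array([-43.5255, -53.4275])), (array([   0,   46,   27,   67, 1326], dtype=int32), array([-54.687 , -20.6723])), (array([  71,   76,   97,   97, 4510], dtype=int32), array([-2.6017,  3.3724])), (array([   0,   92,   49,  148, 1274], dtype=int32), array([-42.5137,  29.6381]))]
```

```bash
python3 -c "
from rig import arm
print(arm.finish_job())"
```

```text
the job is handed in; nothing more can be done
None
```

The lid of the middle-sized lamp house is shut and its fastener is locked. I handed the job in with about 18.6 s on the robot's clock. `finish_job` reports no verdict, so what follows rests on my own readings.

- **Lid:** I swung it shut with closed fingertips on the bare strip beside the fastener. It stopped with the fingertips at about 96 mm, the height of the shut lid's top, and 16 N moved it no further.
- **Push:** The spring force rose gently to about 18.5 mm, where the pad showed as a steep rise. I held 14–15 N in all, below the 20 N limit.
- **Turn:** I turned it 90° clockwise, with torque about the tool axis staying at or below about 0.06 N m.
- **Notch:** On the way up the fastener followed the fingers for 3.1 mm, still pressing 8.7 N, which matches the spring and means it was not jammed. I then raised it about another millimetre and let go.
- **Last checks:** The final images show the lid flat, the wing along the house's y (measured at 90°), and the prism and lens not visibly moved. The gripper was about 8 cm clear, with no contact force.

**Less certain:** I inferred the final sprung-up height from the forces and did not measure it. In one wrist view the wing and lid appeared 2–3 mm further towards the house's -x than nominal, so I used a value in between. Side forces of up to about 7 N appeared during the push, but nothing slipped.

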